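# Find and press the flush lid release of a vacuum sealer

## Robot

A 6-joint arm with a two-finger parallel gripper is mounted at the origin on the work surface. World frame = base frame: x ahead of the robot, y to its left, z up, the work surface at z = 0. Lengths are in m, angles in degrees, forces in N, time in s.
With the tool pointing down it reaches from about 0.375 to 0.9 m from the base axis. Payload 3.1 kg.
Tool frame: the origin (TCP) lies at the very end of the fingers, on their centre line; the grasp point (between the pads) lies 19 mm behind it (bot.tcp_to_grasp is the distance from the TCP to the grasp point, in m); z points along the fingers, y is the direction in which the jaws open and shut (so a half turn about z gives the same grasp; the last joint's range is limited). The gripper opens to 87 mm and grips with 3 to 60 N. Pads are 19 mm wide; open, the fingers measure 117 mm over their backs; the gripper's body (75 mm by 190 mm) begins 51 mm behind the grasp point.
Start: joints at [-87.29, 30.224, 82.088, -0, 67.689, -10.227], TCP at [0.14, -0.609, 0.223] pointing down, gripper open.
Joint ranges: [-176.69, 176.69], [-43.24, 126.21], [12.49, 139.97], [-82, 262], [0, 151.66], [-163.58, 163.58]. Speed limits (degrees/s): [159.86, 159.86, 180, 180, 180, 180].

## Interface

Orientations are given as a 3x3 rotation matrix whose columns are the frame's x, y, z axes.
In Python, from rig import telemetry, eyes, order, bot gives the robot as it stands. The module is installed in compiled form; this text tells all that it offers.
- The arm moves only by the tool servo_tool, never from a script. Its argument "targets" is a list of rows, each a list of 2 entries, a list of its own where there are three numbers: the shift along the tool's x, y, z in m, then the turn, a rotation vector about the tool's x, y, z in rad. In form: [[[tx, ty, tz], [wx, wy, wz]], ...]. A call has 1 to 12 rows; each row is the pose to reach, as a shift and turn from the pose commanded when the call began, along the tool's axes at that moment; what a row does not reach only later rows make up. A row lasts 1/8 s, in which the tool goes at most 62.5 mm and 10.7 degrees, less where a joint would pass 70% of its speed; a pose out of reach is approached as far as the arm can. A call with a gripper value outside its range is refused whole. "gripper" is the finger opening in m, from 0 to 0.087, set as the call begins (left out, the last holds). The fingers move at their own pace and stop on an object; the grip force is fixed at half the most. Time passes only in rows, so rows that repeat a pose let the fingers close. It gives the time, the measured TCP pose, the force and the opening at its end, in the units of the state.
- telemetry.read_state(): the state, without advancing time (a new reading comes with each control period).
- eyes.capture(name): name is "scene" or "top"; returns a dict with "pixels" (480x640x3 uint8, blue, green, red), "intrinsics" (3x3 intrinsics, pixels), "extrinsics" (4x4, takes a point from camera to world coordinates). Camera axes: x right, y down, z forward; pixel columns grow to the right and rows downward; lengths in m; the calibration is good to about 2 mm. A picture is of the moment at which its call begins. There is no depth.
- order.hand_in(): hands the job in, once; it reports no verdict.
The state is a dict: "time_s": time; "joint_positions": joint angles; "qvel": joint speeds; "tau": joint torques, N m; "position": TCP position; "tcp_rot": TCP orientation; "force": force on the tool from outside, world axes, zero at the start; "moment": the same for the moment, N m; "opening": opening from 0.0 (shut) to 1.0 (fully open).
Only numpy, scipy, OpenCV 4.12 (cv2) and the standard library are available. Lean on these libraries where they do the work, as an engineer would, in place of code of your own. Each camera call takes 0.05 s, during which the arm holds its last target. There are 200 camera calls.

## Task

The lid of the vacuum sealer is latched shut. Feel across its flat front panel for the flush release key, press it down with the fingertips until the lid springs open, then let the key come back up and move clear. Do not touch the lid itself, and leave the crockery and the jar where they stand.

Things in the scene. Friction and masses are not known exactly. Their poses are not given: they have to be found in the camera images.
- sealer: Vacuum sealer, a fixed low metal machine 310 mm deep (x), 440 mm wide (y), 80 mm high without its lid. Origin on the table under the centre of its flat front panel; x points from its front (robot side) to its rear, y to its left, z up. It reaches from x = -60 to +250 mm. Place and yaw (up to 0.3 rad) change.
- panel_centre (a point): Centre of the level, flat, rigid grey front panel, on its upper face, 78 mm above the table; axes as the sealer's. The panel is 96 mm (x) by 184 mm (y), with a rim 2 mm higher all round. The middle of the hidden release key lies on the line x = 0 through this point, anywhere from y = -55 to +55 mm; where is not reported and changes.
- release_key (a joint): Travel of the release key, m: 0 up, 0.006 fully down. The key is a rectangle as grey as the panel, 39 mm (x) by 47 mm (y), in a 42 by 50 mm opening, its face 2 mm below the panel; only a thin outline shows. It is sprung: moves straight down from about 2 N, fully down at about 6 N; from about 0.004 it frees the lid.
- lid (a joint): Opening of the lid, rad: 0 shut and latched, 0.3 fully open. Once the key is pressed a spring throws it open within about half a second, while the key must stay down; then it stays open.
- lid_cover: The lid: metal slab 178 mm (x) by 430 mm (y) by 20 mm thick behind the panel, hinged at the rear. Origin on the hinge line, 245 mm behind the panel's centre and 80 mm above the table; the slab reaches from x = -183 to -5 mm in its own frame. Its front edge lies 62 mm behind the panel's centre line, 100 mm high when shut, and rises 55 mm. Not to be touched.
- cup_front: Loose dark olive cup, 76 mm across, 62 mm high, on the table in front of one corner of the sealer. Origin under its centre.
- cup_side: Loose dark olive cup, same size, on the table beside the sealer. Origin under its centre.
- sauce_dish: Loose small white dish, 64 mm across, 24 mm high, standing on the sealer's metal front beside the panel, 155 to 175 mm from the panel's centre. Origin under its centre.
- mug: Loose white mug, 80 mm across, 90 mm high. Origin under its centre.
- mortar: Loose brown mortar bowl, 180 mm across, 75 mm high. Origin under its centre.
- jar: Loose glass jar with a green cap, 80 mm across, 120 mm high. Origin under its centre.
- saucer: Loose white saucer, 120 mm across, 16 mm high. Origin under its centre.

How it is judged (in metres and radians):
On the way:
1. the release key is pressed down (value of joint release_key above 0.003 m).
At the end, for the whole second after the job is handed in: The lid stands open by more than 0.2 rad and is at rest, and the release key is back up, pressed less than 1.5 mm (value of joint lid above 0.2 rad and value of joint release_key below 0.0015 m and velocity of joint lid below 0.05 rad/s); the robot touches nothing.
It fails at once if the robot pushes on the lid (over 1 N) (contact force between any of the arm, the fingers and lid_cover above 1 N).
It fails at once if a cup, dish, mug, bowl, jar or saucer is lifted or shifted by more than 15 mm (distance of any of cup_front, cup_side, sauce_dish, mug, mortar, jar, saucer from where it was at the start of the episode above 0.015 m).
It also fails if it takes over 45 s, if anything falls off the work surface, if the arm or the gripper's body presses on something with over 40 N, if the wrist force passes 120 N, or if a joint passes its speed limit or range.

## Working session

There is one attempt and no reset: what is moved stays moved. The work goes in short steps, Python scripts to look and compute and a tool call to move; the robot and the scene stay as the last step left them, time stands still between calls to the robot, and variables do not carry over. Pictures are saved under pics/ and viewed, about 8 in all and at most 12, crops included, and the job is handed in when it is done.

Besides the shell and the picture viewer there is one more tool, called in YAML: its name, and indented under it one key for each argument. servo_tool: Moves the arm, as the interface text tells. Its arguments: {"type":"object","properties":{"targets":{"type":"array","items":{"type":"array"}},"gripper":{"type":"number"}},"required":["targets"]}

```bash
mkdir -p pics
python3 - <<'E'
from rig import telemetry, eyes
import cv2, numpy as np
for n in("scene","top"):
    c=eyes.capture(n); cv2.imwrite(f"pics/{n}0.png",c["pixels"]); print(n,c["intrinsics"].tolist(),np.round(c["extrinsics"],4).tolist())
s=telemetry.read_state(); print({k:np.round(v,3).tolist() for k,v in s.items()})
E
```

```text
scene [[452.67121742048005, 0.0, 318.8559047418949], [0.0, 452.67121742048005, 239.38967260525976], [0.0, 0.0, 1.0]] [[-0.6178, 0.4161, -0.6673, 1.3542], [0.7862, 0.345, -0.5127, 0.5838], [0.0169, -0.8413, -0.5403, 0.708], [0.0, 0.0, 0.0, 1.0]]
top [[523.2134705660989, 0.0, 318.6420689692135], [0.0, 523.2134705660989, 235.7813794307573], [0.0, 0.0, 1.0]] [[0.0212, -0.9909, 0.1333, 0.3758], [-0.9998, -0.0216, -0.0013, -0.0195], [0.0042, -0.1332, -0.9911, 1.54], [0.0, 0.0, 0.0, 1.0]]
{'time_s': 0.1, 'joint_positions': [-87.29, 30.275, 82.151, -0.003, 67.689, -10.228], 'qvel': [-0.067, -0.149, -0.046, 0.064, -0.034, -0.113], 'tau': [-0.0, -44.098, -17.715, 0.063, 0.053, -0.0], 'position': [0.14, -0.608, 0.222], 'tcp_rot': [[0.975, 0.224, -0.0], [0.224, -0.975, 0.002], [0.0, -0.002, -1.0]], 'force': [0.116, 0.415, -0.259], 'moment': [-0.035, -0.002, -0.018], 'opening': 0.995}
```

View pics/top0.png

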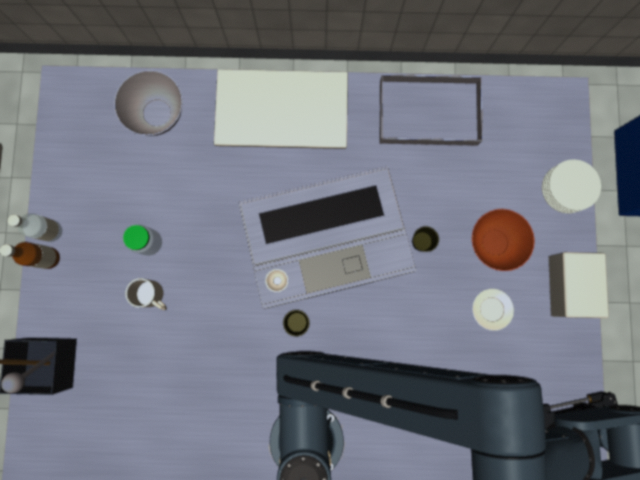

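View pics/scene0.png

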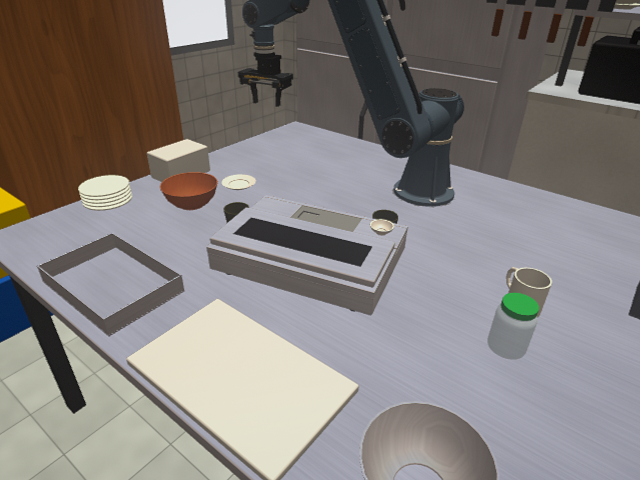

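The top picture shows the panel around pixels (299,266)–(370,275), with the key outline near (352,264). The dish is at (276,280), and the cups are at (296,322) and (425,239). I'll measure these next.

```bash
cat > h.py <<'E'
import numpy as np, cv2
def ray(c,uv,z):
    K,T=c["intrinsics"],c["extrinsics"]
    d=T[:3,:3]@np.linalg.inv(K)@np.array([uv[0],uv[1],1.]); o=T[:3,3]
    return o+d*(z-o[2])/d[2]
E
python3 - <<'E'
from rig import eyes
from h import *
c=eyes.capture("top"); im=c["pixels"]
print(im[280,320],im[264,352],im[256,250],im[300,280])
d=im.astype(int); m=((d[...,2]-d[...,0])>5).astype(np.uint8)
m[:240]=0;m[300:]=0;m[:,:292]=0;m[:,380:]=0
m=cv2.morphologyEx(m,cv2.MORPH_CLOSE,np.ones((5,5)))
ct=max(cv2.findContours(m,0,1)[0],key=cv2.contourArea)
r=cv2.minAreaRect(ct);print(r)
b=cv2.boxPoints(r); P=np.array([ray(c,p,.078) for p in b]); print(P.round(4).tolist(), np.linalg.norm(np.diff(P,axis=0),axis=1), P.mean(0))
crop=im[240:300,290:380]; crop=cv2.resize(crop,None,fx=8,fy=8,interpolation=cv2.INTER_CUBIC)
crop=cv2.convertScaleAbs(crop,alpha=1.5,beta=-60)
cv2.imwrite("pics/c1.png",crop)
for n,uv,z in(("dish",(276,280),.1),("cupf",(296,322),.06),("cups",(425,239),.06)):print(n,ray(c,uv,z).round(3))
E
```

```text
[130 140 140] [125 133 134] [149 132 129] [156 143 139]
((334.14703369140625, 268.5882568359375), (32.25723648071289, 64.02940368652344), 75.96376037597656)
[[0.5008, 0.0315, 0.078], [0.5484, -0.142, 0.078], [0.4609, -0.1648, 0.078], [0.4141, 0.0075, 0.078]] [0.17996242 0.09036603 0.17854305] [ 0.48104367 -0.06694481  0.078     ]
dish [0.444 0.093 0.1  ]
cupf [0.331 0.037 0.06 ]
cups [ 0.572 -0.325  0.06 ]
```

View pics/c1.png

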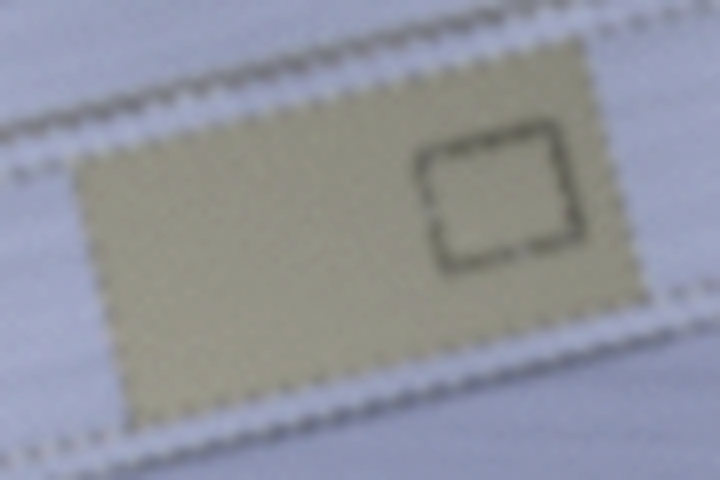

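Run:
```python
from rig import eyes,telemetry
from h import *
c=eyes.capture("top")
q=[(418,152),(553,122),(582,240),(447,270)]
P=np.array([ray(c,(290+(u+.5)/8-.5,240+(v+.5)/8-.5),.077) for u,v in q]);k=P.mean(0)
print(k,np.linalg.norm(np.diff(P,axis=0),axis=1))
yaw=np.radians(15.4);R=np.array([[np.cos(yaw),-np.sin(yaw)],[np.sin(yaw),np.cos(yaw)]])
print("in panel",R.T@(k[:2]-[.481,-.067]))
s=telemetry.read_state();p=s["position"];r=np.array(s["tcp_rot"]);print(p,r.T@(np.r_[k[:2],.2]-p))
e=R[:,0];print("turn",yaw-np.arctan2(r[1,0],r[0,0]))
```

```text
[ 0.49469958 -0.11680448  0.077     ] [0.04863154 0.04256197 0.04845096]
in panel [-1.81839182e-05 -5.16542788e-02]
[ 0.13994178 -0.60868291  0.2219297 ] [ 0.45586678 -0.39994321  0.02256774]
turn 0.04299277750603672
```

The key sits on the x = 0 line at y = −52 mm, and its outline measures 42 × 49 mm, which matches the opening given. I'll move above it with the fingers shut.

servo_tool:
  targets:
    - [[0.02,-0.018,0],[0,0,0]]
    - [[0.06,-0.053,0],[0,0,-0.01]]
    - [[0.105,-0.092,0],[0,0,-0.02]]
    - [[0.15,-0.132,0],[0,0,-0.03]]
    - [[0.195,-0.171,0],[0,0,-0.043]]
    - [[0.24,-0.211,0],[0,0,-0.043]]
    - [[0.285,-0.25,0],[0,0,-0.043]]
    - [[0.33,-0.29,0],[0,0,-0.043]]
    - [[0.375,-0.329,0],[0,0,-0.043]]
    - [[0.415,-0.364,0],[0,0,-0.043]]
    - [[0.445,-0.39,0],[0,0,-0.043]]
    - [[0.456,-0.4,0],[0,0,-0.043]]
  gripper: 0

```text
time_s: 1.7
position: [0.4956, -0.1154, 0.2225]
tcp_rot: [[0.963, 0.269, -0.0], [0.269, -0.963, 0.0], [-0.0, -0.0, -1.0]]
force: [0.0, -0.3, 1.1]
opening: 0.01
```

servo_tool:
  targets:
    - [[0,0,0.02],[0,0,0]]
    - [[0,0,0.05],[0,0,0]]
    - [[0,0,0.08],[0,0,0]]
    - [[0,0,0.1],[0,0,0]]
    - [[0,0,0.11],[0,0,0]]
    - [[0,0,0.11],[0,0,0]]
    - [[0,0,0.11],[0,0,0]]

```text
time_s: 2.58
position: [0.4953, -0.1177, 0.1133]
tcp_rot: [[0.964, 0.265, 0.001], [0.265, -0.964, -0.001], [0.001, 0.001, -1.0]]
force: [0.7, 0.2, 0.8]
opening: 0.003
```

servo_tool:
  targets:
    - [[0,0,0.01],[0,0,0]]
    - [[0,0,0.02],[0,0,0]]
    - [[0,0,0.028],[0,0,0]]
    - [[0,0,0.032],[0,0,0]]
    - [[0,0,0.032],[0,0,0]]

```text
time_s: 3.2
position: [0.4946, -0.117, 0.0801]
tcp_rot: [[0.964, 0.266, -0.001], [0.266, -0.964, 0.0], [-0.001, -0.001, -1.0]]
force: [0.7, 0.4, 0.0]
opening: 0.005
```

Run:
```python
from rig import eyes,telemetry
from h import *
c=eyes.capture("scene")
cv2.imwrite("pics/s2.png",cv2.resize(c["pixels"][130:280,200:400],None,fx=4,fy=4,interpolation=cv2.INTER_CUBIC))
s=telemetry.read_state();print(s["position"],s["force"])
```

```text
[ 0.49481023 -0.11713932  0.0803473 ] [-0.51804494 -0.6581095  -0.23688523]
```

View pics/s2.png

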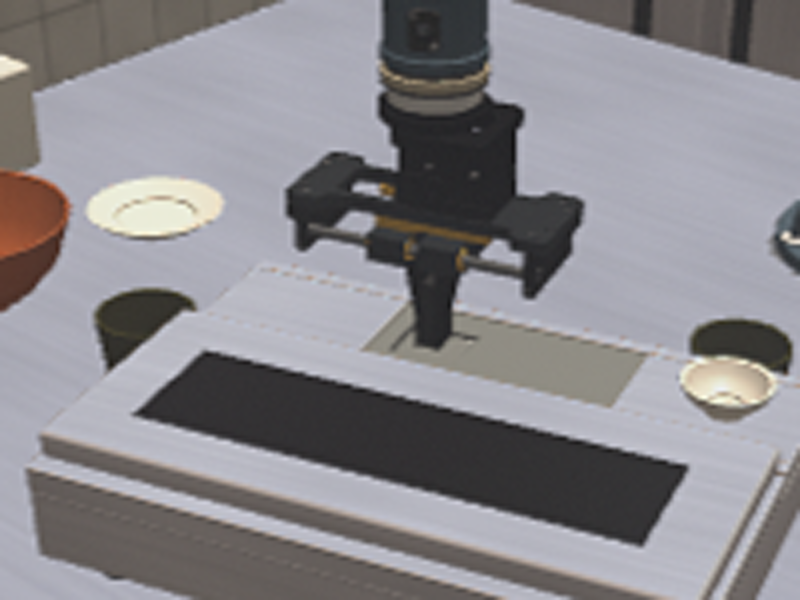

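The fingertips, at crop pixel (432,345), sit inside the key outline and nothing is touching yet. I'll go down 5 mm first to feel for the key.

servo_tool:
  targets:
    - [[0,0,0.0015],[0,0,0]]
    - [[0,0,0.003],[0,0,0]]
    - [[0,0,0.004],[0,0,0]]
    - [[0,0,0.005],[0,0,0]]
    - [[0,0,0.006],[0,0,0]]
    - [[0,0,0.006],[0,0,0]]

```text
time_s: 4.0
position: [0.4949, -0.1172, 0.0748]
tcp_rot: [[0.964, 0.266, 0.0], [0.266, -0.964, -0.0], [0.0, 0.0, -1.0]]
force: [-1.0, 1.2, 3.9]
opening: 0.005
```

Below the panel face (78 mm) and meeting about 3.9 N, so this is the sprung key. I'll press on and hold.

servo_tool:
  targets:
    - [[0,0,0.001],[0,0,0]]
    - [[0,0,0.002],[0,0,0]]
    - [[0,0,0.003],[0,0,0]]
    - [[0,0,0.004],[0,0,0]]
    - [[0,0,0.0045],[0,0,0]]
    - [[0,0,0.0045],[0,0,0]]
    - [[0,0,0.0045],[0,0,0]]
    - [[0,0,0.0045],[0,0,0]]
    - [[0,0,0.0045],[0,0,0]]
    - [[0,0,0.0045],[0,0,0]]
    - [[0,0,0.0045],[0,0,0]]

```text
time_s: 5.38
position: [0.4949, -0.1172, 0.0704]
tcp_rot: [[0.964, 0.266, 0.0], [0.266, -0.964, -0.0], [0.0, 0.0, -1.0]]
force: [-1.8, 0.9, 6.8]
opening: 0.004
```

Run:
```python
from rig import eyes,telemetry
from h import *
c=eyes.capture("scene")
cv2.imwrite("pics/s3.png",cv2.resize(c["pixels"][130:280,200:400],None,fx=4,fy=4,interpolation=cv2.INTER_CUBIC))
s=telemetry.read_state();print(s["position"],s["force"])
```

```text
[ 0.49489005 -0.11718645  0.07040121] [-1.4222355   0.07395564  6.63856034]
```

View pics/s3.png

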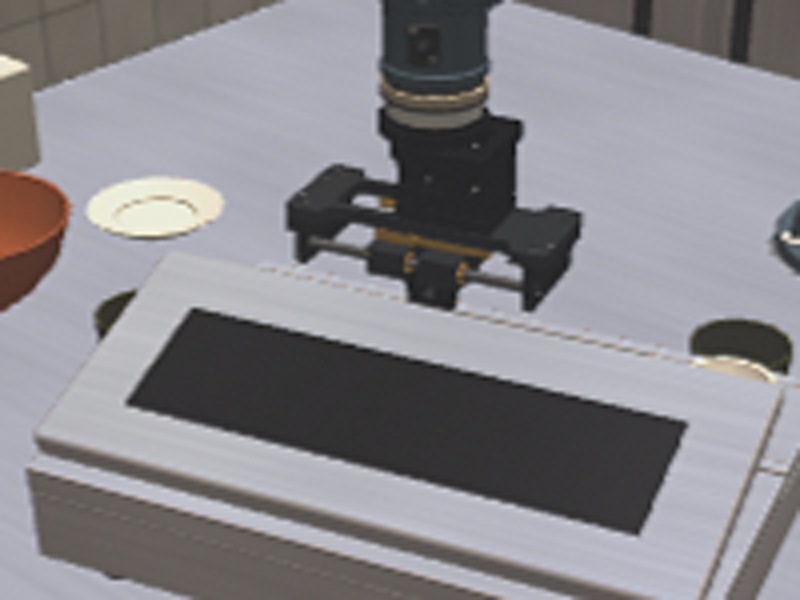

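The lid is open: its front edge has risen to about crop row 300 and clears the gripper. I'll go straight up, then back towards the robot.

servo_tool:
  targets:
    - [[0,0,-0.003],[0,0,0]]
    - [[0,0,-0.01],[0,0,0]]
    - [[0,0,-0.03],[0,0,0]]
    - [[0,0,-0.06],[0,0,0]]
    - [[0,0,-0.1],[0,0,0]]
    - [[0,0,-0.135],[0,0,0]]
    - [[-0.01,0,-0.15],[0,0,0]]
    - [[-0.03,0,-0.15],[0,0,0]]
    - [[-0.05,0,-0.15],[0,0,0]]
    - [[-0.06,0,-0.15],[0,0,0]]
    - [[-0.06,0,-0.15],[0,0,0]]
    - [[-0.06,0,-0.15],[0,0,0]]

```text
time_s: 6.92
position: [0.4375, -0.1333, 0.2199]
tcp_rot: [[0.964, 0.265, 0.0], [0.265, -0.964, -0.0], [0.0, 0.0, -1.0]]
force: [0.4, 0.2, 0.1]
opening: 0.005
```

Run:
```python
from rig import eyes,telemetry
from h import *
c=eyes.capture("scene")
cv2.imwrite("pics/s4.png",c["pixels"])
s=telemetry.read_state();print(s["position"],s["force"],s["qvel"])
```

```text
[ 0.43758969 -0.13320511  0.21997237] [0.35896643 0.28651543 0.03529662] [ 0.13247813  0.0042978  -0.12296208 -0.09000449  0.11705402 -0.02993079]
```

View pics/s4.png

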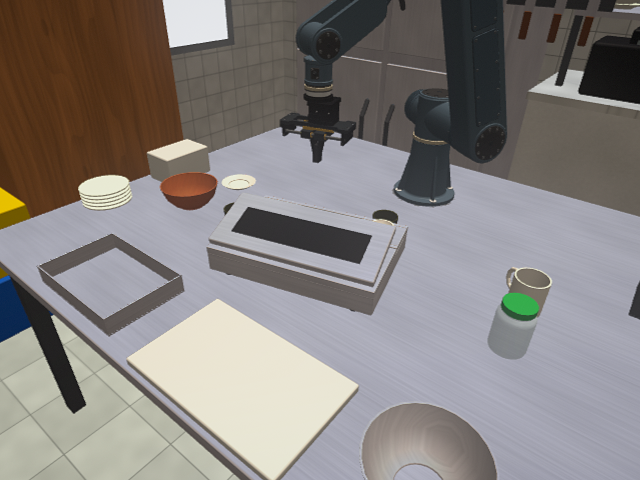

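The lid stays open, with its front edge at about row 195–215. The arm is clear, and the crockery and jar are where they were.

```bash
python3 -c "
from rig import order
print(order.hand_in())"
```

```text
the job is handed in; nothing more can be done
None
```

The vacuum sealer's lid is open, the arm is clear of everything, and the job is handed in after about 7 s of robot time.

- **Finding the key:** Its outline showed in the top camera image 52 mm to the right of the panel's centre, on the x = 0 line. It measured 42 × 49 mm, which matches the opening given. I went straight to it instead of feeling across the panel. The first light press met about 3.9 N at 75 mm, below the panel face, so it was the sprung key.
- **Pressing it:** I pushed down with the fingers shut until the tips were at 70.4 mm with about 6.8 N, so nearly full travel. I held there for about 0.8 s and the picture showed the lid open.
- **Last checks:** After backing off to 0.22 m height, the force on the tool was near zero. The last picture shows the lid still open and the cups, dish, mug, bowl, jar and saucer apparently unmoved, judged by eye. The open lid hides the key and most of the sauce dish in that view. I did not see the key come back up; I take it as up because nothing is pressing on it.

No checks failed or disagreed.

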